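Fill the sample tray of a wooden toy engine

TASK

Fill the sample tray with one good piece of each part of the toy engine: put the drilled wheel, the chimney, the cab and the long chassis bar each into the recess of its own shape and size, lying or standing upright on the bottom of the recess, and let go. Leave the two rejects, the wheel blank without an axle hole and the short offcut of bar, where they lie.

Things in the scene. Friction and masses are not known exactly. Their poses are not given: they have to be found in the camera images.
- wheel_mid (a point): Drilled wheel of pale wood, lying flat: 54 mm diameter, 26 mm thick, with an 18 mm axle hole right through it. Point: its centre, 13 mm above its underside; z is the wheel's axis, up.
- chimney_mid (a point): Chimney of pale wood, standing upright: 44 mm tall, a round shaft 27 mm in diameter above a collar 32 mm in diameter and 10 mm high at its foot; a dark spot on its top. Point: its centre, 22 mm above its underside; z up along its axis.
- cab_mid (a point): Engine cab, a pale wooden block 44 x 44 x 40 mm (height) with a dark window on each of its four sides. Point: its centre, 20 mm above its underside; x and y are square to its sides, z up.
- bar_mid (a point): Long chassis bar of pale wood: 70 mm long (along its x), 22 mm wide (y), 26 mm high (z), with two small dark spots on its top. Point: its centre, 13 mm above its underside.
- blank_mid (a point): Reject, look-alike of the wheel: a wheel blank of pale wood, 54 mm diameter, 26 mm thick, solid, with no axle hole. Leave it. Point: its centre, 13 mm above its underside.
- offcut_mid (a point): Reject, look-alike of the bar: a short offcut of the same bar, 36 mm long (x), 22 mm wide (y), 26 mm high, without spots. Leave it. Point: its centre, 13 mm above its underside.
- nest_wheel_floor (a point): Nest for the wheel: the large round recess, 72 mm in diameter. This point is the centre of the recess floor, which is dark. The nest is a plywood block 100 x 100 x 18 mm lying in the sample tray on a 6 mm base; its recess is 10 mm deep, so its floor is 14 mm above the bench and its top 24 mm. The four nests lie side by side, two by two, 102 mm apart, in a square tray (226 mm, dark rim 16 mm high) fixed to the bench; which nest is in which quarter changes.
- nest_chimney_floor (a point): Nest for the chimney: the small round recess, 50 mm in diameter. The point, block, height and depth are as for the wheel's nest.
- nest_cab_floor (a point): Nest for the cab: the square recess, 62 x 62 mm, its sides along x and y of this point. The rest is as for the wheel's nest.
- nest_bar_floor (a point): Nest for the bar: the oblong recess, 86 mm along x of this point and 38 mm along y. The rest is as for the wheel's nest.
There are look-alikes about, which are no part of the job. What is shaped like the part that bears wheel_mid but red is not meant. Leave any red look-alike of the part that bears chimney_mid alone.

How it is judged (in metres and radians):
At the end, for the whole second after the job is handed in: Wheel, chimney, cab and bar each rest in their own recess: centre within 14 mm (horizontally) of the recess's centre, within 4 mm of the height they have on its floor, within 0.15 rad of upright, released and at rest; the blank and the offcut are within 30 mm of where they lay (horizontal distance between wheel_mid and nest_wheel_floor below 0.014 m and z of wheel_mid in the frame of nest_wheel_floor between 0.009 and 0.017 m and angle between each of wheel_mid, chimney_mid, cab_mid, bar_mid's own z axis and vertical below 0.15 rad and linear speed of each of wheel, chimney, cab, bar below 0.02 m/s and horizontal distance between chimney_mid and nest_chimney_floor below 0.014 m and z of chimney_mid in the frame of nest_chimney_floor between 0.018 and 0.026 m and horizontal distance between cab_mid and nest_cab_floor below 0.014 m and z of cab_mid in the frame of nest_cab_floor between 0.016 and 0.024 m and horizontal distance between bar_mid and nest_bar_floor below 0.014 m and z of bar_mid in the frame of nest_bar_floor between 0.009 and 0.017 m and distance of each of blank_mid, offcut_mid from where it was at the start of the episode below 0.03 m); the robot touches nothing.
It fails at once if the wheel blank is moved more than 30 mm (distance of blank_mid from where it was at the start of the episode above 0.03 m).
It fails at once if the offcut is moved more than 30 mm (distance of offcut_mid from where it was at the start of the episode above 0.03 m).
It also fails if it takes over 106 s, if anything falls off the work surface, if the arm or the gripper's body presses on something with over 40 N, if the wrist force passes 120 N, or if a joint passes its speed limit or range.

ROBOT

A 6-joint arm with a two-finger parallel gripper is mounted at the origin on the work surface. World frame = base frame: x ahead of the robot, y to its left, z up, the work surface at z = 0. Lengths are in m, angles in degrees, forces in N, time in s.
With the tool pointing down it reaches from about 0.3 to 0.85 m from the base axis. Payload 4.2 kg.
Tool frame: the origin (TCP) lies on the centre line of the jaws, within the pads' length; the fingertips stand env.tip_extent ahead of it and the grasp point (between the pads) lies 6 mm ahead of it (env.tip_extent is the distance from the TCP to the fingertips, in m); z points along the fingers, y is the line along which they close (so a half turn about z gives the same grasp; the last joint's range is limited). The gripper opens to 91 mm and grips with 3 to 60 N. Pads are 32 mm wide; open, the fingers measure 118 mm over their backs; the gripper's body (76 mm by 178 mm) begins 60 mm behind the grasp point.
Start: joints at [-1.146, 18.312, 89.639, -0, 72.044, -1.146], TCP at [0.575, 0, 0.239] pointing down, gripper open.
Joint ranges: [-177.97, 177.97], [-48.28, 115.42], [12.27, 149.76], [-77.06, 257.06], [2.81, 150.46], [-146.56, 146.56]. Speed limits (degrees/s): [147.25, 147.25, 180, 180, 180, 180].

INTERFACE

Orientations are given as [roll, pitch, yaw] about the fixed x, y, z axes, in that order (R = Rz(yaw) Ry(pitch) Rx(roll)).
In Python, from cell import env gives the robot as it stands.
- The arm moves only by the tool apply_moves, never from a script. Its argument "targets" is a list of rows, each a list of 7 numbers: the shift along the tool's x, y, z scaled (see below), then the turn, a rotation vector about the tool's x, y, z scaled (see below), then the opening in per cent of the stroke, from 0 (shut) to 100 (fully open). In form: [[tx, ty, tz, wx, wy, wz, hand], ...]. A call has 1 to 20 rows; each row is the pose to reach, as a shift and turn from the pose commanded when the call began, along the tool's axes at that moment; what a row does not reach only later rows make up. The controller multiplies each number of a shift by 200 mm and each number of a turn by 90 degrees. A row lasts 1/10 s, in which the tool goes at most 50 mm and 8.59 degrees, less where a joint would pass 70% of its speed; a pose out of reach is approached as far as the arm can. A call with a number of a shift or a turn outside -1 to 1 is refused whole. A call with a gripper value outside its range is refused whole. The fingers move at their own pace and stop on an object; the grip force is fixed at half the most. Time passes only in rows, so rows that repeat a pose let the fingers close. It gives the time, the measured TCP pose, the force, the opening and the grip force at its end, in the units of the state.
- env.read_state(): the state, without advancing time (a new reading comes with each control period).
- env.get_image(name): name is "scene" or "side" or "wrist"; returns a dict with "frame" (480x640x3 uint8, blue, green, red), "fx", "fy", "cx", "cy" (pixels), "origin" and "rotation" of the camera in the world. Camera axes: x right, y up, looking along -z (the intrinsics and any distortion apply to the point x, -y, -z); pixel columns grow to the right and rows downward; lengths in m; the calibration is good to about 2 mm. A picture is of the moment at which its call begins. There is no depth.
- env.sign_off(): hands the job in; it is judged then, once.
The state is a dict: "time_s": time; "qpos": joint angles; "dq": joint speeds; "joint_efforts": joint torques, N m; "tcp_pos": TCP position; "eef_rot": TCP orientation; "contact_force": force on the tool from outside, world axes, zero at the start; "wrist_torque": the same for the moment, N m; "opening": opening from 0.0 (shut) to 1.0 (fully open); "grasp_force": force on a finger pad.
Only numpy, scipy, OpenCV 4.12 (cv2) and the standard library are available. Lean on these libraries where they do the work, as an engineer would, in place of code of your own. Each camera call takes 0.05 s, during which the arm holds its last target. There are 200 camera calls.

## Working session

There is one attempt and no reset: what is moved stays moved. The work goes in short steps, Python scripts to look and compute and a tool call to move; the robot and the scene stay as the last step left them, time stands still between calls to the robot, and variables do not carry over. Pictures are saved under pics/ and viewed, at most 14 in all, crops included, and the job is handed in when it is done.

Besides the shell and the picture viewer there is one more tool, called after ">>>" in YAML: its name, and indented under it one key for each argument. apply_moves: Moves the arm, as the interface text tells. Its arguments: {"type":"object","properties":{"targets":{"type":"array"}},"required":["targets"]}

```bash
mkdir -p pics; cat > h.py <<'E'
import cv2, numpy as np
from cell import env
def shot(n,f):
    d=env.get_image(n); cv2.imwrite('pics/'+f+'.png',d['frame']); np.savez('pics/'+f,**d); return d
def px2w(d,u,v,z):
    r=np.array([(u-d['cx'])/d['fx'],-(v-d['cy'])/d['fy'],-1.0]); r=np.array(d['rotation'])@r; o=np.array(d['origin'])
    return o+r*(z-o[2])/r[2]
def w2px(d,p):
    c=np.array(d['rotation']).T@(np.array(p)-np.array(d['origin'])); return d['cx']-d['fx']*c[0]/c[2], d['cy']+d['fy']*c[1]/c[2]
E
python3 - <<'E'
from h import *
for n in('scene','side','wrist'):
    d=shot(n,n+'0'); print(n,[k for k in d],d['fx'],d['cx'],d['cy'],np.round(d['origin'],3),np.round(d['rotation'],3).tolist())
s=env.read_state(); print(s, env.tip_extent)
E
```

```text
scene ['frame', 'fx', 'fy', 'cx', 'cy', 'origin', 'rotation'] 443.34619408197074 307.1486238524914 244.01870141688153 [1.043 0.057 0.703] [35.705, 0.754, 93.181]
side ['frame', 'fx', 'fy', 'cx', 'cy', 'origin', 'rotation'] 515.4622998074808 321.2872626865647 241.9833755269892 [ 0.199 -0.427  0.776] [39.106, 0.209, -39.761]
wrist ['frame', 'fx', 'fy', 'cx', 'cy', 'origin', 'rotation'] 370.2641884475628 320.76230912563153 244.27374580698898 [0.576 0.069 0.384] [-14.29, 0.134, -0.012]
{'time_s': 0.15, 'qpos': array([-1.14608617e+00,  1.83425251e+01,  8.96888912e+01,  1.03192651e-03,
        7.20429408e+01, -1.14670171e+00]), 'dq': array([ 0.07575783, -0.24169102, -0.23730366,  0.00478229, -0.01977864,
        0.04310716]), 'joint_efforts': array([-5.72294630e-04, -4.12774551e+01, -2.32154489e+01,  7.26667210e-02,
        4.33494255e-02, -9.00343002e-05]), 'tcp_pos': array([5.74669204e-01, 1.09964403e-05, 2.38330312e-01]), 'eef_rot': array([-1.79925677e+02, -2.46911075e-03,  9.00002952e+01]), 'contact_force': array([-0.60367536, -0.15839424, -0.93526941]), 'wrist_torque': array([ 0.0029136 , -0.01941245,  0.03774682]), 'grasp_force': 0.0, 'opening': 1.000058355843117} 0.025
```

View pics/scene0.png

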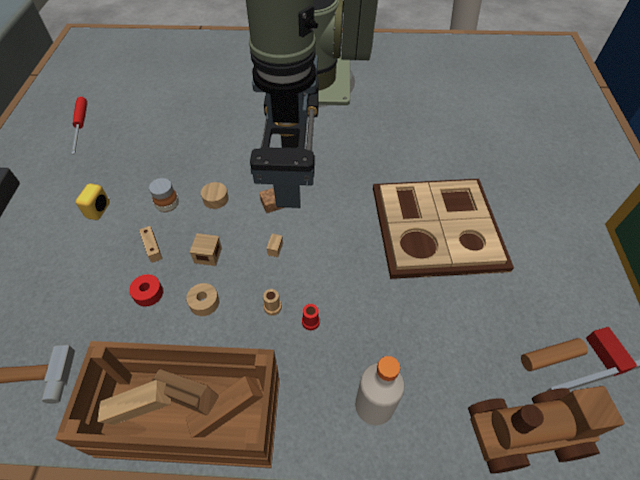

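View pics/wrist0.png

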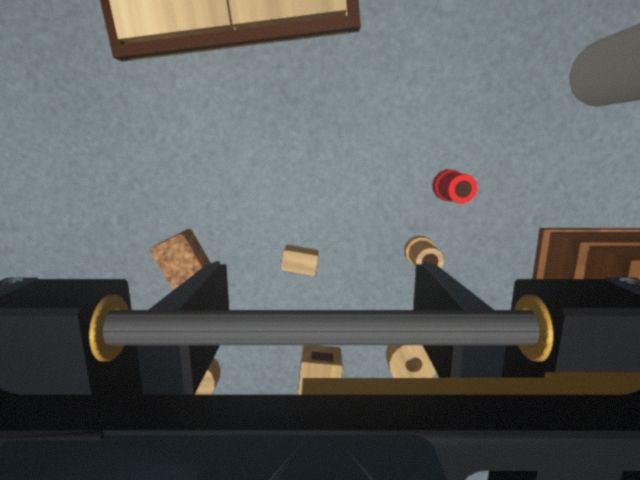

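```bash
cat >> h.py <<'E'
from scipy.spatial.transform import Rotation as Ro
_p,_w=px2w,w2px
def fix(d):
    d=dict(d)
    if np.ndim(d['rotation'])==1: d['rotation']=Ro.from_euler('xyz',d['rotation'],degrees=True).as_matrix()
    return d
def px2w(d,u,v,z): return _p(fix(d),u,v,z)
def w2px(d,p): return _w(fix(d),p)
def load(f): return fix(np.load('pics/'+f+'.npz'))
E
python3 - <<'E'
from h import *
s=load('scene0'); 
a=s['frame'][170:330,120:330]; cv2.imwrite('pics/c1.png',cv2.resize(a,None,fx=3.7,fy=3.7,interpolation=cv2.INTER_CUBIC))
for n,u,v,z in[('wheel',202,298,.013),('chim',272,301,.022),('cab',205,249,.02),('bar',150,243,.013),('blank',214,195,.013),('off',274,244,.013),('nb',407,202,.014),('nc',459,201,.014),('nw',419,242,.014),('nch',471,240,.014)]:
    p=px2w(s,u,v,z); print(n,p.round(3), np.round(w2px(load('side0'),p)))
E
```

```text
wheel [ 0.675 -0.159  0.013] [433. 290.]
chim [ 0.679 -0.034  0.022] [385. 243.]
cab [ 0.574 -0.172  0.02 ] [398. 325.]
bar [ 0.56  -0.283  0.013] [442. 380.]
blank [ 0.431 -0.182  0.013] [337. 382.]
off [ 0.551 -0.044  0.013] [337. 285.]
nb [0.434 0.218 0.014] [203. 231.]
nc [0.427 0.324 0.014] [173. 203.]
nw [0.535 0.234 0.014] [242. 203.]
nch [0.525 0.333 0.014] [212. 179.]
```

View pics/c1.png

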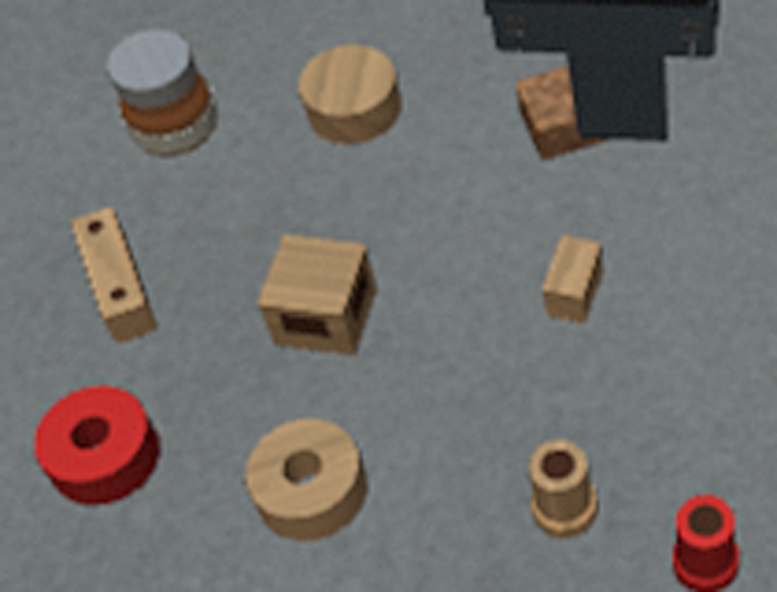

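View pics/side0.png

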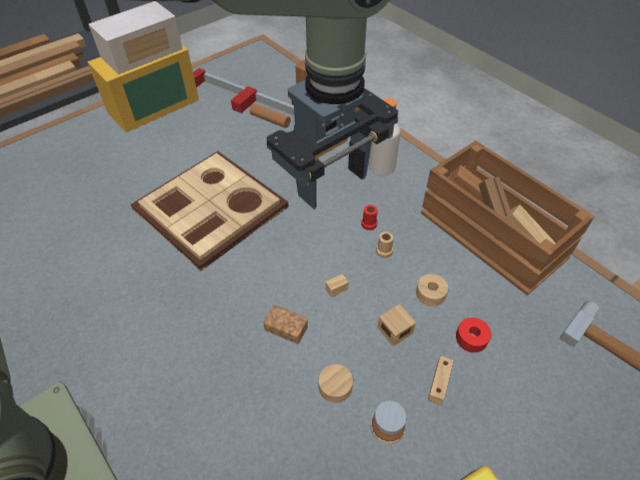

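```bash
cat > m.py <<'E'
from h import *
P={'wheel':(202,298,.013),'chim':(272,301,.022),'cab':(205,249,.02),'bar':(150,243,.013),'blank':(214,195,.013),'off':(274,244,.013)}
S={'wheel':(433,290),'chim':(385,243),'cab':(398,325),'bar':(442,380),'blank':(337,382),'off':(337,285)}
def mask(d):
    f=d['frame']; h=cv2.cvtColor(f,cv2.COLOR_BGR2HSV); return ((h[...,1]>70)&((h[...,0]<28))).astype(np.uint8)*255
def comp(m,u,v):
    cs,_=cv2.findContours(m,cv2.RETR_EXTERNAL,cv2.CHAIN_APPROX_NONE)
    return max(cs,key=lambda c:cv2.pointPolygonTest(c,(float(u),float(v)),True))
def cen(c):
    M=cv2.moments(c); return M['m10']/M['m00'],M['m01']/M['m00']
E
python3 - <<'E'
from m import *
A,B=load('scene0'),load('side0'); ma,mb=mask(A),mask(B)
for n,(u,v,z) in P.items():
    r=[]
    for d,m,q in((A,ma,(u,v)),(B,mb,S[n])):
        c=comp(m,*q); cu,cv_=cen(c); p=px2w(d,cu,cv_,z)
        # yaw: floor-projected hull -> long side / rect
        g=np.array([px2w(d,*x[0],2*z)[:2] for x in c],np.float32)
        rect=cv2.minAreaRect(g*1000)
        r+= [p[:2].round(4).tolist(), int(cv2.contourArea(c)), np.round(rect[1]).tolist(), round(rect[2],1)]
    print(n,r)
for d,m,q in((A,ma,(430,220)),(B,mb,(205,205))):
    c=comp(m,*q); h=cv2.convexHull(c)
    k=cv2.approxPolyDP(h,0.04*cv2.arcLength(h,True),True).reshape(-1,2); w=np.array([px2w(d,*x,.01)[:2] for x in k]); print(k.tolist(),w.round(3).tolist())
E
```

```text
wheel [[0.6767, -0.1582], 770, [65.0, 52.0], 34.2, [0.6734, -0.1576], 740, [66.0, 52.0], 24.2]
chim [[0.6812, -0.0346], 341, [49.0, 28.0], 11.1, [0.6753, -0.0355], 307, [59.0, 29.0], 35.5]
cab [[0.5741, -0.171], 729, [55.0, 65.0], 84.1, [0.5714, -0.1694], 918, [55.0, 57.0], 84.2]
bar [[0.5622, -0.2828], 386, [87.0, 23.0], 29.2, [0.558, -0.2822], 626, [78.0, 22.0], 28.7]
blank [[0.4314, -0.1812], 526, [72.0, 52.0], 24.4, [0.4284, -0.1803], 976, [60.0, 51.0], 50.4]
off [[0.5534, -0.0429], 237, [26.0, 49.0], 80.8, [0.5507, -0.0417], 303, [33.0, 41.0], 80.6]
[[478, 179], [511, 270], [390, 278], [373, 185]] [[0.359, 0.375], [0.588, 0.397], [0.615, 0.175], [0.386, 0.151]]
[[218, 152], [287, 206], [200, 269], [131, 204]] [[0.584, 0.401], [0.602, 0.17], [0.383, 0.147], [0.361, 0.379]]
```

The pale wheel with the hole is at scene (202,298). The blank at (214,195) is solid, and the one at (146,290) is red. The pale chimney is at (272,301); the red one is at (311,316). The bar with two spots is at (150,243), and the short offcut without spots is at (274,244). The cab is at (205,249). The enlarged crop confirms all of these. The tray recesses are bar at (407,202), cab at (459,201), wheel at (419,242) and chimney at (471,240).

The wheel goes first.

```bash
cat > go.py <<'E'
import sys
from h import *
# go.py x y z yaw : numbers from present pose to target (yaw = tool-y direction in world, mod 180)
def go(x,y,z,yaw=None):
    s=env.read_state(); R=Ro.from_euler('xyz',s['eef_rot'],degrees=True); M=R.as_matrix()
    t=M.T@(np.array([x,y,z])-s['tcp_pos'])/.2
    y0=np.degrees(np.arctan2(M[1,1],M[0,1])); dy=0 if yaw is None else (yaw-y0+90)%180-90
    print('shift',t.round(3),'wz',round(-dy/90,3),'yaw',y0.round(1),'tilt',np.round(M[:,2],4),'q6',s['qpos'][5].round(1),'t',round(s['time_s'],1))
if __name__=='__main__': go(*map(float,sys.argv[1:]))
E
python3 go.py .675 -.158 .039 0
```

```text
shift [-0.79   0.503  0.996] wz 0.0 yaw 0.0 tilt [-0.0013  0.     -1.    ] q6 -1.1 t 0.1
```

>>> apply_moves:
  targets:
    - [-0.79,0.5,0.4,0,0,0,100]
    - [-0.79,0.5,0.4,0,0,0,100]
    - [-0.79,0.5,0.5,0,0,0,100]
    - [-0.79,0.5,0.5,0,0,0,100]
    - [-0.79,0.5,0.5,0,0,0,100]
    - [-0.79,0.5,0.6,0,0,0,100]
    - [-0.79,0.5,0.7,0,0,0,100]
    - [-0.79,0.5,0.7,0,0,0,100]
    - [-0.79,0.5,0.7,0,0,0,100]
    - [-0.79,0.5,0.7,0,0,0,100]
    - [-0.79,0.5,0.7,0,0,0,100]

```text
time_s: 1.25
tcp_pos: [0.6757, -0.1579, 0.1007]
eef_rot: [179.8, 0.0, 90.0]
contact_force: [0.8, -0.3, -0.9]
opening: 1.001
grasp_force: 0.0
```

```bash
python3 - <<'E'
from h import *
shot('wrist','w1')
E
python3 go.py .675 -.158 .039 0
```

```text
shift [-0.    -0.004  0.307] wz 0.0 yaw 0.0 tilt [ 2.3e-03 -5.0e-04 -1.0e+00] q6 -14.1 t 1.3
```

View pics/w1.png

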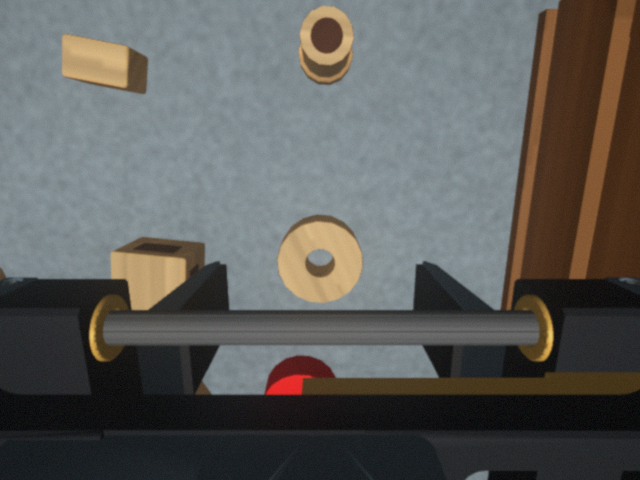

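The drilled wheel sits centred between the jaws, with its top face at about (320,260) in the wrist view. I'll check that by ray and go down.

```bash
python3 - <<'E'
from h import *
d=load('w1'); print(px2w(d,320,260,.026).round(4), px2w(d,326,35,.044).round(4))
E
```

```text
[ 0.6762 -0.1551  0.026 ] [ 0.6792 -0.034   0.044 ]
```

>>> apply_moves:
  targets:
    - [0,0,0.1,0,0,0,100]
    - [0,0,0.2,0,0,0,100]
    - [0,0,0.26,0,0,0,100]
    - [0,0,0.307,0,0,0,100]
    - [0,0,0.307,0,0,0,100]
    - [0,0,0.307,0,0,0,100]
    - [0,0,0.307,0,0,0,0]
    - [0,0,0.307,0,0,0,0]
    - [0,0,0.307,0,0,0,0]
    - [0,0,0.307,0,0,0,0]
    - [0,0,0.307,0,0,0,0]
    - [0,0,0.307,0,0,0,0]
    - [0,0,0.307,0,0,0,0]
    - [0,0,0.307,0,0,0,0]

```text
time_s: 2.7
tcp_pos: [0.6751, -0.158, 0.0377]
eef_rot: [180.0, 0.0, 90.0]
contact_force: [0.5, -0.1, 2.2]
opening: 0.579
grasp_force: 30.0
```

>>> apply_moves:
  targets:
    - [0,0,-0.2,0,0,0,0]
    - [0,0,-0.4,0,0,0,0]
    - [0,0,-0.5,0,0,0,0]
    - [0.2,-0.07,-0.5,0,0,0,0]
    - [0.4,-0.15,-0.5,0,0,0,0]
    - [0.6,-0.25,-0.5,0,0,0,0]
    - [0.8,-0.3,-0.5,0,0,0,0]
    - [1,-0.4,-0.5,0,0,0,0]

```text
time_s: 3.5
tcp_pos: [0.595, 0.0435, 0.1376]
eef_rot: [179.9, -0.0, 90.0]
contact_force: [-0.5, 0.7, 0.1]
opening: 0.579
grasp_force: 30.0
```

>>> apply_moves:
  targets:
    - [0.2,-0.1,0,0,0,0,0]
    - [0.4,-0.15,0,0,0,0,0]
    - [0.6,-0.2,0,0,0,0,0]
    - [0.8,-0.24,0,0,0,0,0]
    - [0.9,-0.27,0,0,0,0,0]
    - [0.93,-0.27,0,0,0,0,0]
    - [0.93,-0.27,0,0,0,0,0]
    - [0.93,-0.27,0,0,0,0,0]
    - [0.93,-0.27,0,0,0,0,0]

```text
time_s: 4.4
tcp_pos: [0.5414, 0.2267, 0.1375]
eef_rot: [-180.0, 0.0, 89.9]
contact_force: [0.5, -0.0, 0.0]
opening: 0.583
grasp_force: 30.0
```

```bash
python3 - <<'E'
from h import *
shot('wrist','w2')
E
python3 go.py .541 .228 .0525 0
```

```text
shift [ 0.006 -0.002  0.425] wz -0.001 yaw -0.1 tilt [ 0.e+00 -3.e-04 -1.e+00] q6 21.7 t 4.5
```

View pics/w2.png

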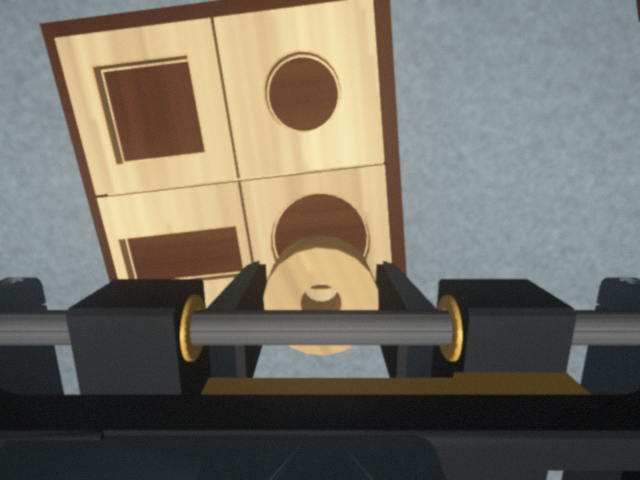

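The wrist view shows the tray: block junction at (239,180), chimney rim centred at about (303,92), and the wheel recess just behind the held wheel, spanning columns 271–370. I'll use this view to check the tray pose.

```bash
python3 - <<'E'
from h import *
d=load('w2')
for q in [(239,180),(303,92),(212,17),(96,195),(385,164)]: print(q,px2w(d,*q,.024).round(4))
print('wheel rim edges',px2w(d,271,235,.024).round(4),px2w(d,370,235,.024).round(4), px2w(d,320,194,.024).round(4))
print('held wheel', px2w(d,321,295,.1255).round(4))
E
```

```text
(239, 180) [0.4857 0.2756 0.024 ]
(303, 92) [0.5307 0.3324 0.024 ]
(212, 17) [0.4745 0.3762 0.024 ]
(96, 195) [0.3851 0.2654 0.024 ]
(385, 164) [0.5862 0.2862 0.024 ]
wheel rim edges [0.5064 0.2366 0.024 ] [0.5775 0.2364 0.024 ] [0.5417 0.2658 0.024 ]
held wheel [0.5423 0.2317 0.1255]
```

>>> apply_moves:
  targets:
    - [0.004,0,0.15,0,0,0,0]
    - [0.004,0,0.28,0,0,0,0]
    - [0.004,0,0.36,0,0,0,0]
    - [0.004,0,0.4,0,0,0,0]
    - [0.004,0,0.425,0,0,0,0]
    - [0.004,0,0.425,0,0,0,0]
    - [0.004,0,0.425,0,0,0,0]
    - [0.004,0,0.425,0,0,0,85]
    - [0.004,0,0.425,0,0,0,85]
    - [0.004,0,0.425,0,0,0,85]
    - [0.004,0,0.425,0,0,0,85]
    - [0.004,0,0.425,0,0,0,85]
    - [0.004,0,0.25,0,0,0,85]
    - [0.004,0,0.05,0,0,0,85]
    - [0.004,0,0,0,0,0,100]
    - [0.004,0,0,0,0,0,100]
    - [0.004,0,0,0,0,0,100]

```text
time_s: 6.15
tcp_pos: [0.5403, 0.2285, 0.1366]
eef_rot: [-179.9, 0.0, 90.0]
contact_force: [-0.4, 0.3, -0.7]
opening: 0.999
grasp_force: 0.0
```

```bash
python3 go.py .679 -.0345 .046 0
```

```text
shift [-1.315  0.694  0.453] wz 0.0 yaw 0.0 tilt [-1.6e-03 -7.0e-04 -1.0e+00] q6 21.8 t 6.2
```

>>> apply_moves:
  targets:
    - [-0.2,0.1,0,0,0,0,100]
    - [-0.4,0.2,0,0,0,0,100]
    - [-0.6,0.3,0,0,0,0,100]
    - [-0.8,0.4,0,0,0,0,100]
    - [-1,0.5,0,0,0,0,100]

```text
time_s: 6.65
tcp_pos: [0.6404, 0.0271, 0.1351]
eef_rot: [-179.8, -0.0, 90.0]
contact_force: [0.7, 0.3, 0.2]
opening: 1.004
grasp_force: 0.0
```

>>> apply_moves:
  targets:
    - [-0.15,0.1,0,0,0,0,100]
    - [-0.315,0.194,0,0,0,0,100]
    - [-0.315,0.194,0,0,0,0,100]
    - [-0.315,0.194,0,0,0,0,100]
    - [-0.315,0.194,0,0,0,0,100]
    - [-0.315,0.194,0,0,0,0,100]

```text
time_s: 7.25
tcp_pos: [0.679, -0.0329, 0.137]
eef_rot: [-179.9, -0.0, 90.1]
contact_force: [0.4, 0.2, 0.3]
opening: 1.003
grasp_force: 0.0
```

```bash
python3 go.py .679 -.0345 .046 0
```

```text
shift [-0.008  0.001  0.455] wz 0.001 yaw 0.1 tilt [-1.4e-03  4.0e-04 -1.0e+00] q6 -3.8 t 7.2
```

>>> apply_moves:
  targets:
    - [-0.008,0,0.15,0,0,0,100]
    - [-0.008,0,0.28,0,0,0,100]
    - [-0.008,0,0.37,0,0,0,100]
    - [-0.008,0,0.42,0,0,0,100]
    - [-0.008,0,0.455,0,0,0,100]
    - [-0.008,0,0.455,0,0,0,100]
    - [-0.008,0,0.455,0,0,0,60]
    - [-0.008,0,0.455,0,0,0,20]
    - [-0.008,0,0.455,0,0,0,0]
    - [-0.008,0,0.455,0,0,0,0]
    - [-0.008,0,0.455,0,0,0,0]
    - [-0.008,0,0.455,0,0,0,0]
    - [-0.008,0,0.455,0,0,0,0]
    - [-0.008,0,0.455,0,0,0,0]
    - [-0.008,0,0.455,0,0,0,0]
    - [-0.008,0,0.455,0,0,0,0]

```text
time_s: 8.85
tcp_pos: [0.6798, -0.0358, 0.0465]
eef_rot: [180.0, 0.0, 90.0]
contact_force: [0.1, -0.2, -0.1]
opening: 0.28
grasp_force: 30.0
```

```bash
python3 go.py .530 .331 .138 0
```

```text
shift [ 1.834 -0.749 -0.457] wz 0.0 yaw 0.0 tilt [ 0. -0. -1.] q6 -4.0 t 8.8
```

>>> apply_moves:
  targets:
    - [0,0,-0.2,0,0,0,0]
    - [0,0,-0.4,0,0,0,0]
    - [0,0,-0.46,0,0,0,0]
    - [0.2,-0.08,-0.46,0,0,0,0]
    - [0.4,-0.16,-0.46,0,0,0,0]
    - [0.6,-0.25,-0.46,0,0,0,0]
    - [0.8,-0.33,-0.46,0,0,0,0]
    - [1,-0.4,-0.46,0,0,0,0]

```text
time_s: 9.65
tcp_pos: [0.5984, 0.1655, 0.1379]
eef_rot: [-179.9, 0.0, 90.0]
contact_force: [0.2, 0.8, -0.2]
opening: 0.28
grasp_force: 30.0
```

>>> apply_moves:
  targets:
    - [0.2,-0.1,0,0,0,0,0]
    - [0.4,-0.2,0,0,0,0,0]
    - [0.6,-0.28,0,0,0,0,0]
    - [0.75,-0.35,0,0,0,0,0]
    - [0.834,-0.35,0,0,0,0,0]
    - [0.834,-0.35,0,0,0,0,0]
    - [0.834,-0.35,0,0,0,0,0]
    - [0.834,-0.35,0,0,0,0,0]
    - [0.834,-0.35,0,0,0,0,0]

```text
time_s: 10.55
tcp_pos: [0.5304, 0.3295, 0.1385]
eef_rot: [-180.0, 0.0, 89.9]
contact_force: [0.7, 0.3, 0.2]
opening: 0.282
grasp_force: 30.0
```

```bash
python3 go.py .5305 .331 .0615 0
```

```text
shift [0.008 0.    0.385] wz -0.001 yaw -0.1 tilt [-1.e-04 -5.e-04 -1.e+00] q6 30.9 t 10.6
```

>>> apply_moves:
  targets:
    - [0.006,0,0.15,0,0,0,0]
    - [0.006,0,0.26,0,0,0,0]
    - [0.006,0,0.34,0,0,0,0]
    - [0.006,0,0.37,0,0,0,0]
    - [0.006,0,0.385,0,0,0,0]
    - [0.006,0,0.385,0,0,0,0]
    - [0.006,0,0.385,0,0,0,0]
    - [0.006,0,0.385,0,0,0,60]
    - [0.006,0,0.385,0,0,0,60]
    - [0.006,0,0.385,0,0,0,60]
    - [0.006,0,0.385,0,0,0,60]
    - [0.006,0,0.385,0,0,0,60]
    - [0.006,0,0.25,0,0,0,60]
    - [0.006,0,0.05,0,0,0,60]
    - [0.006,0,0,0,0,0,100]
    - [0.006,0,0,0,0,0,100]

```text
time_s: 12.15
tcp_pos: [0.5308, 0.3328, 0.1407]
eef_rot: [179.8, -0.1, 90.0]
contact_force: [0.1, -0.0, 0.9]
opening: 0.743
grasp_force: 0.0
```

```bash
python3 go.py .573 -.170 .138 -5.8
```

```text
shift [-2.514  0.211  0.008] wz 0.064 yaw 0.0 tilt [ 0.004   0.0024 -1.    ] q6 31.0 t 12.2
```

>>> apply_moves:
  targets:
    - [-0.2,0,0,0,0,0,100]
    - [-0.4,0,0,0,0,0,100]
    - [-0.6,0,0,0,0,0,100]
    - [-0.8,0,0,0,0,0,100]
    - [-1,0,0,0,0,0,100]

```text
time_s: 12.65
tcp_pos: [0.5285, 0.1305, 0.1368]
eef_rot: [-179.8, 0.0, 90.0]
contact_force: [0.1, -0.4, -0.2]
opening: 1.002
grasp_force: 0.0
```

>>> apply_moves:
  targets:
    - [-0.2,0,0,0,0,0,100]
    - [-0.4,0,0,0,0,0,100]
    - [-0.6,0.1,0,0,0,0,100]
    - [-0.8,0.2,0,0,0,0.03,100]
    - [-1,0.21,0,0,0,0.064,100]
    - [-1,0.21,0,0,0,0.064,100]

```text
time_s: 13.25
tcp_pos: [0.5713, -0.072, 0.1366]
eef_rot: [-179.8, 0.1, 83.9]
contact_force: [0.1, 0.2, 0.2]
opening: 1.001
grasp_force: 0.0
```

```bash
python3 go.py .573 -.170 .138 -5.8
```

```text
shift [-0.486  0.06  -0.007] wz -0.003 yaw -6.1 tilt [-0.0028 -0.0012 -1.    ] q6 -2.2 t 13.2
```

>>> apply_moves:
  targets:
    - [-0.2,0.03,0,0,0,0,100]
    - [-0.4,0.06,0,0,0,0,100]
    - [-0.486,0.06,0,0,0,0,100]
    - [-0.486,0.06,0,0,0,0,100]
    - [-0.486,0.06,0,0,0,0,100]
    - [-0.486,0.06,0,0,0,0,100]
    - [-0.486,0.06,0,0,0,0,100]

```text
time_s: 13.95
tcp_pos: [0.5739, -0.1642, 0.1385]
eef_rot: [-180.0, -0.0, 84.3]
contact_force: [-0.3, 0.3, 0.5]
opening: 1.0
grasp_force: 0.0
```

```bash
python3 - <<'E'
from h import *
shot('wrist','w3')
E
python3 go.py .573 -.170 .044 -5.8
```

```text
shift [-0.028 -0.002  0.473] wz 0.001 yaw -5.7 tilt [-1.e-04  3.e-04 -1.e+00] q6 -11.4 t 14.0
```

View pics/w3.png

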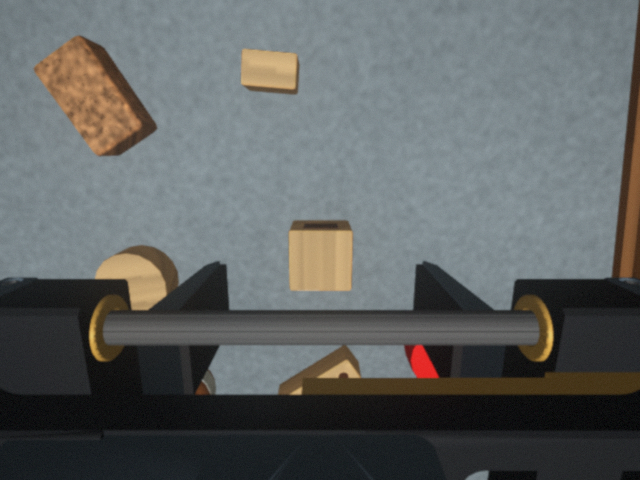

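The cab is square between the jaws, with its top face centred at about (321,260). The blank at (137,278) is clear of the left finger.

```bash
python3 - <<'E'
from h import *
d=load('w3'); print(px2w(d,321,260,.04).round(4))
E
```

```text
[ 0.5744 -0.1685  0.04  ]
```

>>> apply_moves:
  targets:
    - [-0.025,0,0.15,0,0,0,100]
    - [-0.025,0,0.28,0,0,0,100]
    - [-0.025,0,0.38,0,0,0,100]
    - [-0.025,0,0.44,0,0,0,100]
    - [-0.025,0,0.473,0,0,0,100]
    - [-0.025,0,0.473,0,0,0,100]
    - [-0.025,0,0.473,0,0,0,60]
    - [-0.025,0,0.473,0,0,0,0]
    - [-0.025,0,0.473,0,0,0,0]
    - [-0.025,0,0.473,0,0,0,0]
    - [-0.025,0,0.473,0,0,0,0]
    - [-0.025,0,0.473,0,0,0,0]
    - [-0.025,0,0.473,0,0,0,0]
    - [-0.025,0,0.473,0,0,0,0]

```text
time_s: 15.4
tcp_pos: [0.5735, -0.1707, 0.0441]
eef_rot: [180.0, 0.0, 84.2]
contact_force: [-1.5, -0.0, 0.5]
opening: 0.483
grasp_force: 30.0
```

```bash
python3 go.py .43 .3205 .138 5.8
```

```text
shift [ 2.372 -0.96  -0.47 ] wz -0.128 yaw -5.8 tilt [ 1.e-04 -1.e-04 -1.e+00] q6 -11.9 t 15.4
```

>>> apply_moves:
  targets:
    - [0,0,-0.2,0,0,0,0]
    - [0,0,-0.4,0,0,0,0]
    - [0,0,-0.48,0,0,0,0]
    - [0.2,-0.08,-0.48,0,0,0,0]
    - [0.4,-0.16,-0.48,0,0,0,0]
    - [0.6,-0.24,-0.48,0,0,0,0]
    - [0.8,-0.32,-0.48,0,0,0,0]
    - [1,-0.4,-0.48,0,0,0,0]

```text
time_s: 16.2
tcp_pos: [0.5132, 0.0378, 0.1399]
eef_rot: [180.0, -0.0, 84.2]
contact_force: [0.5, 1.2, -0.6]
opening: 0.481
grasp_force: 30.0
```

>>> apply_moves:
  targets:
    - [0.2,-0.08,0,0,0,0,0]
    - [0.4,-0.16,0,0,0,0,0]
    - [0.6,-0.24,0,0,0,-0.05,0]
    - [0.8,-0.32,0,0,0,-0.1,0]
    - [1,-0.4,0,0,0,-0.128,0]
    - [1,-0.4,0,0,0,-0.128,0]
    - [1,-0.4,0,0,0,-0.128,0]

```text
time_s: 16.9
tcp_pos: [0.454, 0.2438, 0.1397]
eef_rot: [-180.0, 0.0, 95.9]
contact_force: [0.6, -0.2, -0.7]
opening: 0.481
grasp_force: 30.0
```

```bash
python3 go.py .4295 .3195 .138 5.9
```

```text
shift [ 0.389 -0.083  0.008] wz -0.0 yaw 5.9 tilt [-3.e-04 -8.e-04 -1.e+00] q6 21.1 t 16.9
```

>>> apply_moves:
  targets:
    - [0.2,-0.04,0,0,0,0,0]
    - [0.35,-0.08,0,0,0,0,0]
    - [0.385,-0.083,0,0,0,0,0]
    - [0.385,-0.083,0,0,0,0,0]
    - [0.385,-0.083,0,0,0,0,0]
    - [0.385,-0.083,0,0,0,0,0]
    - [0.385,-0.083,0.05,0,0,0,0]

```text
time_s: 17.6
tcp_pos: [0.4315, 0.3178, 0.1308]
eef_rot: [179.8, -0.1, 95.7]
contact_force: [-0.8, -0.2, -0.3]
opening: 0.48
grasp_force: 30.0
```

```bash
python3 go.py .4295 .3195 .059 5.9
```

```text
shift [ 0.009 -0.01   0.359] wz -0.003 yaw 5.7 tilt [ 0.0027  0.0016 -1.    ] q6 29.5 t 17.6
```

>>> apply_moves:
  targets:
    - [0.006,-0.007,0.12,0,0,0,0]
    - [0.006,-0.007,0.22,0,0,0,0]
    - [0.006,-0.007,0.3,0,0,0,0]
    - [0.006,-0.007,0.34,0,0,0,0]
    - [0.006,-0.007,0.357,0,0,0,0]
    - [0.006,-0.007,0.357,0,0,0,0]
    - [0.006,-0.007,0.357,0,0,0,0]
    - [0.006,-0.007,0.357,0,0,0,75]
    - [0.006,-0.007,0.357,0,0,0,75]
    - [0.006,-0.007,0.357,0,0,0,75]
    - [0.006,-0.007,0.357,0,0,0,75]
    - [0.006,-0.007,0.357,0,0,0,75]
    - [0.006,-0.007,0.2,0,0,0,75]
    - [0.006,-0.007,0,0,0,0,75]
    - [0.006,-0.007,-0.05,0,0,0,100]
    - [0.006,-0.007,-0.05,0,0,0,100]

```text
time_s: 19.2
tcp_pos: [0.4296, 0.32, 0.1417]
eef_rot: [179.8, -0.1, 95.8]
contact_force: [0.3, 0.0, -0.4]
opening: 0.893
grasp_force: 0.0
```

```bash
python3 go.py .56 -.2835 .138 -61
```

```text
shift [-3.068  0.346  0.013] wz 0.742 yaw 5.8 tilt [ 0.0035  0.0024 -1.    ] q6 29.7 t 19.2
```

>>> apply_moves:
  targets:
    - [-0.2,0,0,0,0,0,100]
    - [-0.4,0,0,0,0,0,100]
    - [-0.6,0,0,0,0,0,100]
    - [-0.8,0.05,0,0,0,0,100]
    - [-1,0.1,0,0,0,0,100]

```text
time_s: 19.7
tcp_pos: [0.4675, 0.1206, 0.1383]
eef_rot: [-179.8, 0.0, 95.8]
contact_force: [1.0, -0.0, 0.2]
opening: 0.999
grasp_force: 0.0
```

>>> apply_moves:
  targets:
    - [-0.2,0.1,0,0,0,0,100]
    - [-0.4,0.1,0,0,0,0,100]
    - [-0.6,0.15,0,0,0,0,100]
    - [-0.8,0.2,0,0,0,0,100]
    - [-1,0.24,0,0,0,0,100]

```text
time_s: 20.2
tcp_pos: [0.5358, -0.0733, 0.138]
eef_rot: [-179.8, -0.1, 95.7]
contact_force: [0.8, 0.2, 0.3]
opening: 1.003
grasp_force: 0.0
```

>>> apply_moves:
  targets:
    - [-0.2,0,0,0,0,0.09,100]
    - [-0.4,0,0,0,0,0.18,100]
    - [-0.6,0,0,0,0,0.27,100]
    - [-0.8,0,0,0,0,0.36,100]
    - [-0.9,0,0,0,0,0.45,100]
    - [-0.95,0,0,0,0,0.54,100]
    - [-1,0,0,0,0,0.63,100]
    - [-1,0,0,0,0,0.742,100]
    - [-1,0,0,0,0,0.742,100]
    - [-1,0,0,0,0,0.742,100]
    - [-1,0,0,0,0,0.742,100]

```text
time_s: 21.3
tcp_pos: [0.5562, -0.2704, 0.1392]
eef_rot: [-179.9, 0.0, 29.1]
contact_force: [-0.6, -0.0, -0.3]
opening: 1.001
grasp_force: 0.0
```

```bash
python3 - <<'E'
from h import *
shot('wrist','w4')
E
python3 go.py .56 -.2835 .039 -61
```

```text
shift [-0.016  0.067  0.502] wz 0.001 yaw -60.9 tilt [-8.e-04  5.e-04 -1.e+00] q6 33.9 t 21.4
```

View pics/w4.png

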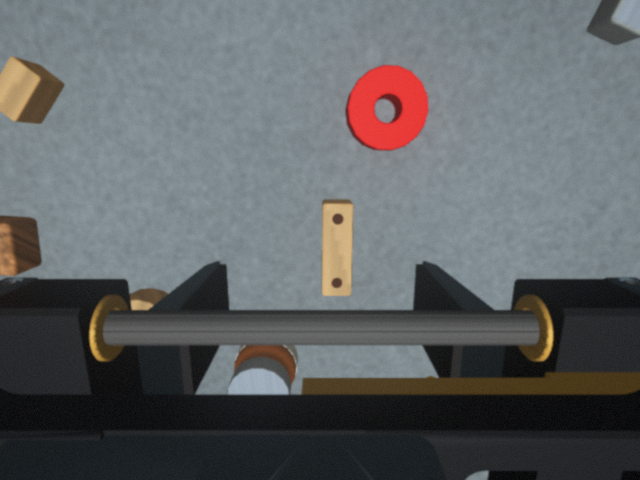

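The two-spot bar is aligned between the jaws, with spots at (338,218) and (337,283). The red wheel is at (388,108), and a jar at (262,375) sits below left, so I'll check the clearance to it.

```bash
python3 - <<'E'
from h import *
d=load('w4'); print(px2w(d,337.5,250.5,.026).round(4))
s=load('scene0'); b=px2w(s,164,202,0); print('jar foot',b.round(3))
for h in(.05,.07,.09): print(h,px2w(s,160,184,h).round(3))
E
```

```text
[ 0.5616 -0.2818  0.026 ]
jar foot [ 0.444 -0.288  0.   ]
0.05 [ 0.44  -0.284  0.05 ]
0.07 [ 0.458 -0.273  0.07 ]
0.09 [ 0.476 -0.263  0.09 ]
```

>>> apply_moves:
  targets:
    - [-0.01,0.067,0.1,0,0,0,100]
    - [-0.01,0.067,0.25,0,0,0,100]
    - [-0.01,0.067,0.38,0,0,0,100]
    - [-0.01,0.067,0.46,0,0,0,100]
    - [-0.01,0.067,0.504,0,0,0,100]
    - [-0.01,0.067,0.504,0,0,0,100]
    - [-0.01,0.067,0.504,0,0,0,60]
    - [-0.01,0.067,0.504,0,0,0,20]
    - [-0.01,0.067,0.504,0,0,0,0]
    - [-0.01,0.067,0.504,0,0,0,0]
    - [-0.01,0.067,0.504,0,0,0,0]
    - [-0.01,0.067,0.504,0,0,0,0]
    - [-0.01,0.067,0.504,0,0,0,0]
    - [-0.01,0.067,0.504,0,0,0,0]
    - [-0.01,0.067,0.504,0,0,0,0]
    - [-0.01,0.067,0.504,0,0,0,0]

```text
time_s: 22.95
tcp_pos: [0.5613, -0.2834, 0.0391]
eef_rot: [-180.0, -0.0, 29.0]
contact_force: [0.0, 0.4, -1.2]
opening: 0.237
grasp_force: 30.0
```

```bash
python3 go.py .44 .219 .138 95.9
```

```text
shift [ 0.687 -2.491 -0.494] wz 0.256 yaw -61.0 tilt [-0.e+00  1.e-04 -1.e+00] q6 33.2 t 22.9
```

>>> apply_moves:
  targets:
    - [0,0,-0.2,0,0,0,0]
    - [0,0,-0.4,0,0,0,0]
    - [0,0,-0.5,0,0,0,0]
    - [0.06,-0.2,-0.5,0,0,0,0]
    - [0.12,-0.4,-0.5,0,0,0,0]
    - [0.18,-0.6,-0.5,0,0,0,0]
    - [0.24,-0.8,-0.5,0,0,0,0]
    - [0.3,-1,-0.5,0,0,0,0]

```text
time_s: 23.75
tcp_pos: [0.5163, -0.078, 0.1392]
eef_rot: [180.0, -0.0, 29.0]
contact_force: [-0.4, -0.3, -0.9]
opening: 0.242
grasp_force: 30.0
```

>>> apply_moves:
  targets:
    - [0.05,-0.2,0,0,0,0,0]
    - [0.1,-0.4,0,0,0,0,0]
    - [0.15,-0.6,0,0,0,0.06,0]
    - [0.2,-0.8,0,0,0,0.13,0]
    - [0.25,-1,0,0,0,0.2,0]
    - [0.25,-1,0,0,0,0.256,0]
    - [0.25,-1,0,0,0,0.256,0]

```text
time_s: 24.45
tcp_pos: [0.4634, 0.1208, 0.1392]
eef_rot: [180.0, -0.0, 6.1]
contact_force: [-0.2, -0.0, -0.1]
opening: 0.238
grasp_force: 30.0
```

```bash
python3 go.py .44 .219 .138 95.9
```

```text
shift [-0.064 -0.501  0.006] wz 0.002 yaw -83.9 tilt [ 3.e-04 -1.e-04 -1.e+00] q6 97.1 t 24.4
```

>>> apply_moves:
  targets:
    - [-0.03,-0.2,0,0,0,0,0]
    - [-0.064,-0.4,0,0,0,0,0]
    - [-0.064,-0.49,0,0,0,0,0]
    - [-0.064,-0.5,0,0,0,0,0]
    - [-0.064,-0.5,0,0,0,0,0]
    - [-0.064,-0.5,0,0,0,0,0]
    - [-0.064,-0.5,0,0,0,0,0]

```text
time_s: 25.15
tcp_pos: [0.4409, 0.2167, 0.1391]
eef_rot: [180.0, 0.0, 5.9]
contact_force: [0.8, -0.4, -0.2]
opening: 0.241
grasp_force: 30.0
```

```bash
python3 - <<'E'
from h import *
shot('wrist','w5')
E
python3 go.py .44 .219 .054 95.9
```

```text
shift [-0.003 -0.011  0.426] wz -0.0 yaw -84.1 tilt [ 0.e+00 -2.e-04 -1.e+00] q6 109.0 t 25.2
```

View pics/w5.png

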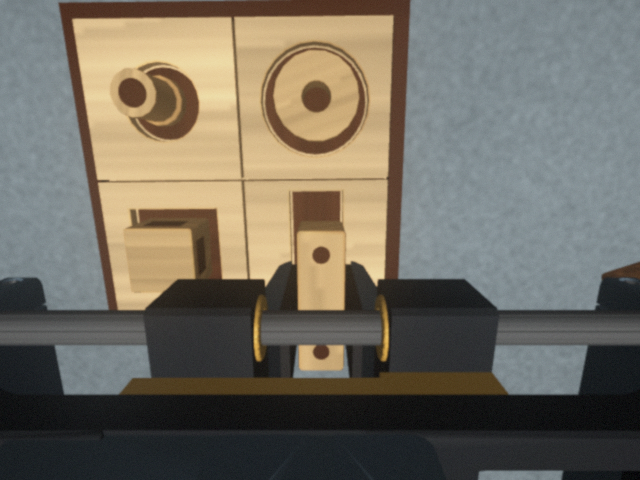

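The wheel, chimney and cab are all seated in their recesses. The held bar lines up with its recess at columns 290–342, so I'll lower it.

>>> apply_moves:
  targets:
    - [-0.003,-0.008,0.15,0,0,0,0]
    - [-0.003,-0.008,0.28,0,0,0,0]
    - [-0.003,-0.008,0.36,0,0,0,0]
    - [-0.003,-0.008,0.4,0,0,0,0]
    - [-0.003,-0.008,0.424,0,0,0,0]
    - [-0.003,-0.008,0.424,0,0,0,0]
    - [-0.003,-0.008,0.424,0,0,0,0]
    - [-0.003,-0.008,0.424,0,0,0,60]
    - [-0.003,-0.008,0.424,0,0,0,60]
    - [-0.003,-0.008,0.424,0,0,0,60]
    - [-0.003,-0.008,0.424,0,0,0,60]
    - [-0.003,-0.008,0.424,0,0,0,60]
    - [-0.003,-0.008,0.25,0,0,0,60]
    - [-0.003,-0.008,0,0,0,0,60]
    - [-0.003,-0.008,-0.2,0,0,0,60]
    - [-0.003,-0.4,-0.3,0,0,0,60]
    - [-0.5,0.4,-0.3,0,0,0,60]
    - [-0.5,0.8,-0.3,0,0,0,60]
    - [-0.5,0.9,-0.3,0,0,0,60]
    - [-0.5,0.9,-0.3,0,0,0,60]

```text
time_s: 27.2
tcp_pos: [0.3709, 0.0785, 0.1979]
eef_rot: [180.0, -0.0, 6.1]
contact_force: [-0.5, -0.4, -0.3]
opening: 0.598
grasp_force: 0.0
```

>>> apply_moves:
  targets:
    - [0,0.2,0,0,0,0,60]
    - [0,0.4,0,0,0,0,60]
    - [0,0.4,0,0,0,0,60]
    - [0,0.4,0,0,0,0,60]
    - [0,0.4,0,0,0,0,60]

```text
time_s: 27.7
tcp_pos: [0.3801, 0.0008, 0.1978]
eef_rot: [-180.0, 0.0, 6.0]
contact_force: [0.9, 0.8, -1.7]
opening: 0.597
grasp_force: 0.0
```

```bash
python3 - <<'E'
from h import *
a=shot('scene','s2')['frame'][160:300,350:540]; b=shot('side','d2')['frame'][140:280,115:305]
cv2.imwrite('pics/end.png',cv2.resize(np.hstack([a,b]),None,fx=2.1,fy=2.1,interpolation=cv2.INTER_CUBIC))
E
```

```text
(no output)
```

View pics/end.png

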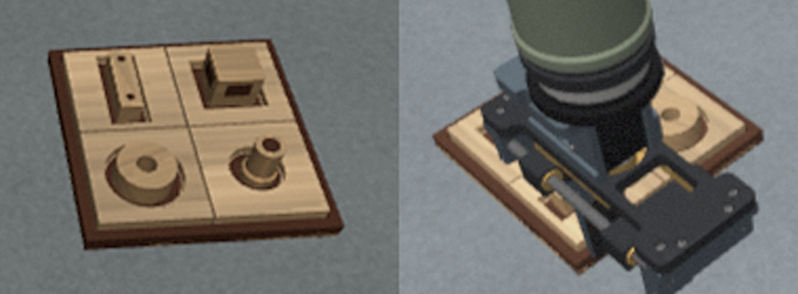

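The final scene view shows all four parts seated upright in their own recesses, with the arm clear. I'm handing the job in.

```bash
python3 -c "
from cell import env
print(env.sign_off())"
```

```text
the job is handed in; nothing more can be done
None
```

The wheel, chimney, cab and bar are each seated in their own recesses and released; I never touched the blank or the offcut, and I handed the job in after about 28 s of robot time (no verdict was returned).

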